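# Photometer check with the glass cell

### The job

Check the hand-held fork photometer: lay it display up in its bench stand, handle down in both saddle notches, tail at the stop, fork out over the open end, and let go of it. Then take the glass check cell out of its block by its broad frosted faces only (the robot must never touch its clear end windows) and hold it upright in the fork's gap, clear of the fork, so that the light beam runs straight in through one clear window and out through the other. Finish while still holding it there, steady; drop nothing, and leave the other things where they are.

Things in the scene. Friction and masses are not known exactly. Their poses are not given: they have to be found in the camera images.
- photometer: hand-held photometer lying flat, display up, on the bench. x = its length, towards the fork; z = up. Origin: underside of the handle, below the centre of mass (within 5 mm along x). Handle: white box 26 wide (y), 28 high, x=-66 (rubber tail) to 40; grip it across y. Then a grey crossbar 70 wide, x=40 to 57, and the fork. 0.2 to 0.33 kg. Seated in the stand its underside is 60 above the bench
- beam (a point): middle of the light beam, halfway between the lenses in the fork's tines: in the photometer's frame at x=90, y=0, z=14 mm; its axes are the photometer's, the beam runs along y. Tines: x=56 to 108, y=24 to 35 and -24 to -35, z=2 to 26 (photometer's frame); the gap, 48 wide, is open above, below and in front
- stand: grey painted bench stand, fixed. Origin: bench level, below where the photometer's origin belongs; x = towards the open (fork) end, z up. Base plate x=-80 to 50, 64 wide, 8 high. Tail stop: upright plate 34 wide, x=-78 to -72, up to z=80. The seated photometer's x points along the stand's x, its tail 6 mm (0 to 15) from the stop
- saddle (a point): middle of the floor between the two saddles: on the stand at x=0, y=0, z=60; axes as the stand's. Saddle plates 6 thick at x=-48 and x=26 (stand's frame), about 55 wide: notch floor at z=60, notch 30 wide, straight up to z=71, flaring to 40 wide at z=82
- cell_block: aluminium block, fixed, 50 (x) x 40 (y) x 18 mm high, origin at the middle of its underside, z up. A pocket 35 x 19 in its middle, floor at z=8, holds the check cell upright
- check_cell: glass check cell, a solid upright block 32 long (x) x 16 wide (y) x 50 high with a black cap 28 x 13 x 6 on top (56 in all), 0.07 kg; origin at the middle of its underside. Its two broad faces (y=+8 and y=-8, 32 x 50) are frosted, to hold it by; the two narrow end faces (x=+16 and -16) are its clear windows. Stands in the pocket of the cell block, its x along the block's x
- window_a: clear window, the cell's +x end face, 12 wide x 48 high; origin at its middle, 15 mm from the cell's middle
- window_b: clear window, the cell's -x end face, likewise
- cell_middle (a point): middle of the cell's glass, 25 mm above its underside, halfway between the windows; axes as the cell's
- plug_gauge: steel plug gauge lying on the bench right of the work, 24 x 98 x 24 mm; bystander
- sample_plate: flat marked sample plate, 40 x 80 x 8 mm, lying right of the work; bystander
- paint_pen: paint pen, 14 x 134 x 14 mm, lying right of the work; bystander

How it is judged:
By the outcome, as a careful person would: the job done as asked, in the order asked, and still so for the second after the job is handed in, while the arm keeps its last pose, push and grip.
It also fails if it takes over 64 s, if anything falls off the work surface, if the arm or the gripper's body presses on something with over 40 N, if the wrist force passes 120 N, or if a joint passes its speed limit or range.

### The arm

A 6-joint arm with a two-finger parallel gripper is mounted at the origin on a cart in front of the work surface, level with it; the furniture and walls round the work are solid. World frame = base frame: x ahead of the robot, y to its left, z up, the work surface at z = 0. Lengths are in m, angles in rad, forces in N, time in s.
With the tool pointing down it reaches from about 0.35 to 0.775 m from the base axis. Payload 7.3 kg.
Tool frame: the origin (TCP) lies at the centre of the arm's flange, where the gripper is bolted on; the fingertips stand 178 mm ahead of it and the grasp point (between the pads) lies 159 mm ahead of it; z points along the fingers, y is the line along which they close (so a half turn about z gives the same grasp; the last joint's range is limited). The gripper opens to 92 mm and grips with 3 to 60 N. Pads are 19 mm wide; open, the fingers measure 130 mm over their backs; the gripper's body (75 mm by 190 mm) begins 47 mm behind the grasp point.
Start: joints at [0.984, 0.342, 1.524, -0, 1.275, -0.146], TCP at [0.224, 0.475, 0.405] pointing down, gripper open.
Joint ranges: [-2.53, 2.53], [-0.77, 2.02], [0.04, 2.7], [-1, 4.14], [0.28, 2.66], [-3.11, 3.11]. Speed limits (rad/s): [2.57, 2.57, 3.14, 3.14, 3.14, 3.14].

### API

Orientations are given as [roll, pitch, yaw] about the fixed x, y, z axes, in that order (R = Rz(yaw) Ry(pitch) Rx(roll)).
In Python, from cell import telemetry, vision, ticket gives the robot as it stands.
- The arm moves only by the shell command python3 -m crank 'ROWS' [FORCE]. ROWS is JSON, a list of rows, each a list of 5 numbers: the gripper command: -1 is shut, 1 is fully open, values between are in proportion, then the shift along the tool's x, y, z in mm, then the turn about the tool's z in rad. In form: [[fingers, dx, dy, dz, roll], ...]. A call has 1 to 12 rows; each row is the pose to reach, as a shift and turn from the pose commanded when the call began, along the tool's axes at that moment; what a row does not reach only later rows make up. A row lasts 1/12 s, in which the tool goes at most 41.7 mm and 7.16 degrees, less where a joint would pass 70% of its speed; a pose out of reach is approached as far as the arm can. A call with a gripper value outside its range is refused whole. The fingers move at their own pace and stop on an object; FORCE is the grip in N (left out, the last holds). Time passes only in rows, so rows that repeat a pose let the fingers close. It gives the time, the measured TCP pose, the force, the opening and the grip force at its end, in the units of the state.
- telemetry.observe(): the state, without advancing time (a new reading comes with each control period).
- vision.read_camera(name): name is "side" or "top"; returns (picture, depth): 420x560x3 uint8, red, green, blue; 420x560 float32, m along the optical axis (not along the pixel's ray), 0 where there is no reading.
- vision.get_calibration(name): a dict with "camera_matrix" (3x3 intrinsics, pixels), "rvec" (rotation vector, rad) and "tvec" (3), from world to camera coordinates, as OpenCV has them. Camera axes: x right, y down, z forward; pixel columns grow to the right and rows downward; lengths in m; the calibration is good to about 2 mm. A picture is of the moment at which its call begins. get_calibration takes no time and is no camera call.
- ticket.hand_in(): hands the job in; it is judged then, once.
The state is a dict: "time": time; "qpos": joint angles; "qvel": joint speeds; "joint_efforts": joint torques, N m; "tool_pos": TCP position; "tool_rot": TCP orientation; "contact_force": force on the tool from outside, world axes, zero at the start; "torque": the same for the moment, N m; "opening": finger opening in m; "grip_force": force on a finger pad.
Only numpy, scipy, OpenCV 4.12 (cv2) and the standard library are available. Lean on these libraries where they do the work, as an engineer would, in place of code of your own. Each camera call takes 0.05 s, during which the arm holds its last target. There are 200 camera calls.

## Working session

There is one attempt and no reset: what is moved stays moved. The work goes in short steps, Python scripts to look and compute and a shell command to move; the robot and the scene stay as the last step left them, time stands still between calls to the robot, and variables do not carry over. Pictures are saved under pics/ and viewed, at most 12 in all, crops included, and the job is handed in when it is done.

```bash
mkdir -p pics; ls; cat > h.py <<'E'
import numpy as np, cv2
from cell import telemetry, vision, ticket
def cal(n):
    c=vision.get_calibration(n); R=cv2.Rodrigues(np.array(c["rvec"],float))[0]
    return np.array(c["camera_matrix"],float),R,np.array(c["tvec"],float).ravel()
def cloud(n,d):
    K,R,t=cal(n); v,u=np.mgrid[:420,:560]
    p=np.stack([(u-K[0,2])/K[0,0]*d,(v-K[1,2])/K[1,1]*d,d],-1)
    return (p-t)@R
def shot(n,f):
    im,d=vision.read_camera(n); cv2.imwrite(f"pics/{f}.png",im[:,:,::-1]); np.save(f"pics/{f}.npy",d); return im,d,cloud(n,d)
E
python3 - <<'E'
from h import *
print(telemetry.observe())
for n in("top","side"):
    shot(n,n+"0"); K,R,t=cal(n); print(n,K.round(1).tolist(),(-R.T@t).round(3),R.round(2).tolist())
E
```

```text
pics
{'time': 0.0, 'qpos': array([ 9.84017998e-01,  3.42707391e-01,  1.52500164e+00, -4.34380641e-06,
        1.27538726e+00, -1.45973698e-01]), 'qvel': array([ 0.00174963,  0.00142652, -0.00076717, -0.00037275,  0.00057188,
       -0.00069349]), 'joint_efforts': array([-1.62954784e-03, -4.31219566e+01, -2.44224733e+01,  7.16647971e-02,
        5.56956267e-02, -1.15626049e-04]), 'tool_pos': array([0.22389432, 0.47471848, 0.40405808]), 'tool_rot': array([-3.14010441e+00, -2.14602545e-04,  2.70078913e+00]), 'contact_force': array([-0.65437725, -0.44797975,  0.82226897]), 'torque': array([-0.01198424, -0.01616195, -0.00612706]), 'grip_force': 0.0, 'opening': 0.09185204531441725}
top [[480.1, 0.0, 286.2], [0.0, 480.1, 208.5], [0.0, 0.0, 1.0]] [ 0.26  -0.001  0.898] [[-0.17, -0.98, 0.0], [-0.96, 0.17, -0.21], [0.21, -0.04, -0.98]]
side [[429.2, 0.0, 282.8], [0.0, 429.2, 213.0], [0.0, 0.0, 1.0]] [0.384 0.668 0.547] [[-1.0, -0.08, -0.02], [-0.03, 0.56, -0.83], [0.07, -0.82, -0.56]]
```

View pics/top0.png

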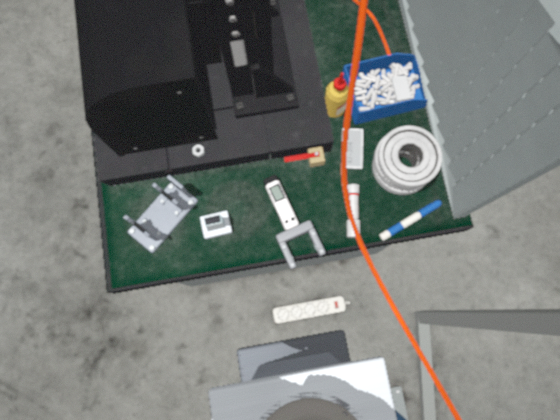

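View pics/side0.png

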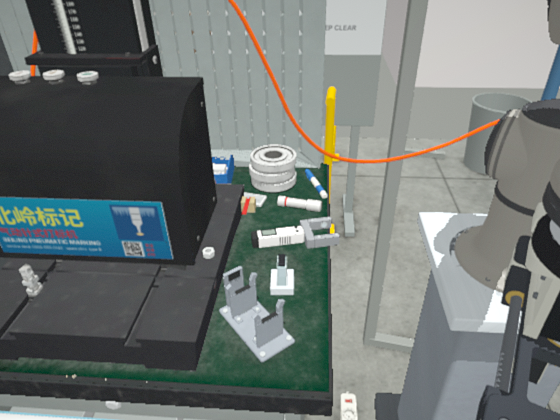

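The top view shows the stand at (160,215), the cell block at (215,222) and the photometer at about (290,215), with its fork towards the robot. I'll enlarge these.

```bash
python3 - <<'E'
from h import *
im=cv2.imread("pics/top0.png")[165:280,115:335]
cv2.imwrite("pics/c1.png",cv2.resize(im,None,fx=3.6,fy=3.6,interpolation=cv2.INTER_CUBIC))
im=cv2.imread("pics/side0.png")[205:365,190:390]
cv2.imwrite("pics/c2.png",cv2.resize(im,None,fx=3.6,fy=3.6,interpolation=cv2.INTER_CUBIC))
for n in("top","side"):
    d=np.load(f"pics/{n}0.npy"); P=cloud(n,d)
    for lo,hi in((.005,.012),(.012,.022),(.022,.035),(.04,.07),(.07,.1)):
        m=(d>0)&(P[...,2]>lo)&(P[...,2]<hi)&(P[...,0]>.3)&(P[...,0]<.52)&(P[...,1]>-.1)&(P[...,1]<.4)
        k,l,s,c=cv2.connectedComponentsWithStats(m.astype(np.uint8))
        for i in range(1,k):
            if s[i,4]>25:
                q=P[l==i]; r=cv2.minAreaRect((q[:,:2]*1000).astype(np.float32)); print(n,lo,hi,s[i].tolist(),np.round(r[0]),np.round(r[1]),round(r[2]),q[:,2].mean().round(4))
E
```

```text
top 0.005 0.012 [305, 186, 10, 17, 42] [471. -82.] [18. 30.] 67 0.006
top 0.005 0.012 [127, 189, 78, 67, 1893] [470. 193.] [ 94. 156.] 42 0.0085
top 0.005 0.012 [218, 192, 14, 10, 37] [492.  79.] [26. 16.] 62 0.0061
top 0.005 0.012 [203, 196, 14, 9, 27] [493. 105.] [29. 11.] 60 0.0061
top 0.005 0.012 [130, 207, 11, 10, 27] [495. 246.] [20. 13.] 44 0.0059
top 0.005 0.012 [198, 207, 11, 17, 28] [463. 123.] [12. 31.] 53 0.006
top 0.005 0.012 [262, 207, 16, 8, 29] [448.  -3.] [26. 12.] 58 0.006
top 0.005 0.012 [257, 213, 12, 10, 29] [439.  12.] [23. 13.] 63 0.006
top 0.005 0.012 [251, 231, 25, 14, 68] [402.  17.] [46. 20.] 88 0.0059
top 0.005 0.012 [226, 243, 12, 10, 29] [394.  79.] [18. 15.] 54 0.0061
top 0.005 0.012 [194, 244, 11, 8, 26] [406. 138.] [18. 11.] 44 0.006
top 0.012 0.022 [201, 211, 31, 27, 336] [440. 100.] [41. 50.] 4 0.0185
top 0.012 0.022 [154, 230, 8, 11, 27] [440. 211.] [10. 19.] 47 0.0143
top 0.022 0.035 [264, 175, 62, 94, 1465] [427. -36.] [174.  70.] 14 0.0277
top 0.04 0.07 [158, 189, 16, 14, 70] [499. 174.] [33.  7.] 42 0.0615
top 0.04 0.07 [204, 214, 20, 14, 204] 
[... 1086 characters left out ...]
3 0.029
side 0.022 0.035 [230, 295, 26, 18, 149] [496. 177.] [47.  7.] 36 0.0285
side 0.022 0.035 [255, 322, 28, 21, 158] [447. 233.] [48.  7.] 36 0.0286
side 0.04 0.07 [277, 255, 9, 21, 179] [440. 102.] [14. 34.] 5 0.056
side 0.04 0.07 [228, 272, 28, 33, 515] [505. 167.] [48. 31.] 42 0.0542
side 0.04 0.07 [254, 306, 29, 28, 383] [448. 231.] [49.  9.] 43 0.0538
side 0.07 0.1 [229, 267, 13, 11, 89] [511. 153.] [26.  8.] 41 0.0759
side 0.07 0.1 [249, 273, 8, 9, 46] [481. 161.] [14.  7.] 48 0.0752
side 0.07 0.1 [225, 284, 8, 8, 38] [514. 191.] [10.  6.] 42 0.0763
side 0.07 0.1 [276, 300, 9, 8, 50] [432. 216.] [13.  6.] 38 0.0754
side 0.07 0.1 [251, 313, 9, 8, 44] [465. 245.] [12.  7.] 48 0.0763
```

View pics/c1.png

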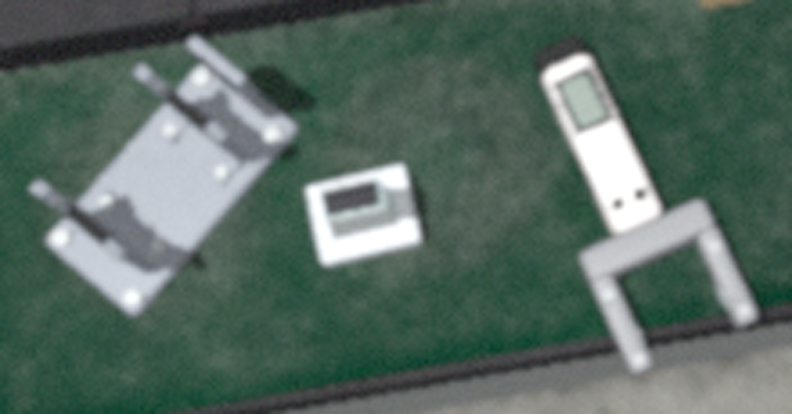

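View pics/c2.png

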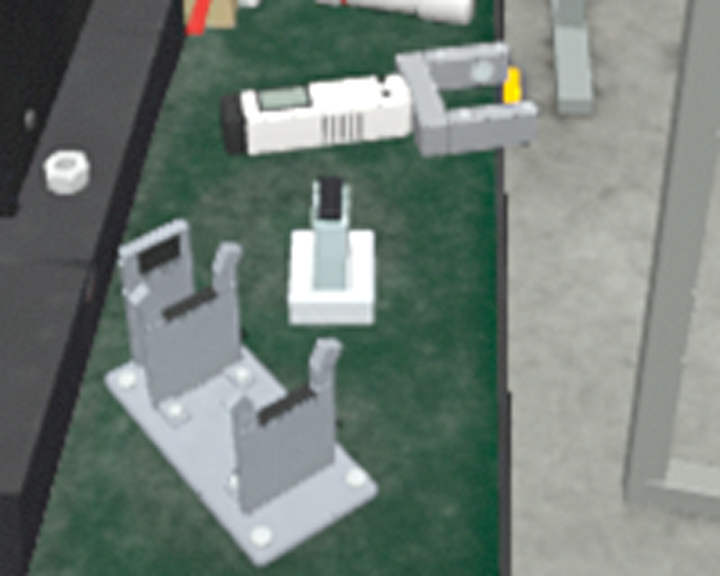

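The side crop shows the stop at the machine end (155,260) and the open end at the lower right (300,420). The photometer and cell are visible and clear of each other. Next I'll fit box models to the depth points from each camera.

```bash
cat >> h.py <<'E'
from scipy.optimize import least_squares
# boxes: x0,x1,y0,y1,z0,z1 in mm
def sad(x): return [(x-3,x+3,-27.5,27.5,8,60),(x-3,x+3,15,27.5,60,71),(x-3,x+3,20,27.5,71,82),(x-3,x+3,-27.5,-15,60,71),(x-3,x+3,-27.5,-20,71,82)]
M={"stand":[(-80,50,-32,32,0,8),(-78,-72,-17,17,8,80)]+sad(-48)+sad(26),
"phot":[(-66,40,-13,13,0,28),(40,57,-35,35,2,26),(56,108,24,35,2,26),(56,108,-35,-24,2,26)],
"cell":[(-16,16,-8,8,8,58),(-14,14,-6.5,6.5,58,64)],
"block":[(-25,25,-20,20,0,18)]}
def sdf(p,B):
    B=np.array(B,float); c=(B[:,::2]+B[:,1::2])/2; h=(B[:,1::2]-B[:,::2])/2
    q=np.abs(p[:,None]-c)-h
    s=np.linalg.norm(np.maximum(q,0),axis=2)+np.minimum(q.max(2),0)
    return s.min(1)
def fit(P,d,name,g,zlo,rad,fz=False,z0=0):
    """g = x,y (mm), yaw deg; z0 = initial height mm"""
    Q=P[d>0]*1000
    Q=Q[(np.hypot(Q[:,0]-g[0],Q[:,1]-g[1])<rad)&(Q[:,2]>zlo+z0)&(Q[:,2]<95+z0)]
    def f(v):
        a=np.radians(v[2]); c,s=np.cos(a),np.sin(a); x=Q-[v[0],v[1],v[3] if fz else z0]
        return sdf(np.c_[c*x[:,0]+s*x[:,1],-s*x[:,0]+c*x[:,1],x[:,2]],M[name])
    r=least_squares(f,list(g)+([z0] if fz else []),loss="soft_l1",f_scale=2,x_scale=1)
    return r.x.round(1),len(Q),np.median(abs(r.fun)).round(2)
E
python3 - <<'E'
from h import *
for n in("top","side"):
    d=np.load(f"pics/{n}0.npy"); P=cloud(n,d)
    print(n,"stand",fit(P,d,"stand",(465,210,132),5,95),"\n phot",fit(P,d,"phot",(447,-31,-166),6,115),"\n cell",fit(P,d,"cell",(440,101,94),24,35),"\n block",fit(P,d,"block",(440,101,94),10,40))
    m=d>0
    for z in(.02,.06,.1,.15):
        q=P[m&(P[...,2]>z)&(P[...,1]>-.15)&(P[...,1]<.45)&(P[...,0]>.3)&(P[...,0]<.9)]
        for y in(0,.1,.2,.3,.4):
            w=q[abs(q[:,1]-y)<.05]; print(n,z,y,len(w) and w[w[:,0]>.515 if z<.1 else w[:,0]>.3][:,0].min().round(3),end="; ")
    print()
E
```

```text
top stand (array([468. , 209.1, 162.6]), 4494, np.float64(7.05)) 
 phot (array([ 476.6,  -35.9, -178.1]), 3689, np.float64(19.12)) 
 cell (array([440.2,  99.5,  93.3]), 239, np.float64(0.49)) 
 block (array([440.1,  99.9,  93.8]), 590, np.float64(2.69))
top 0.02 0 0.526; top 0.02 0.1 0.543; top 0.02 0.2 0.515; top 0.02 0.3 0.543; top 0.02 0.4 0; top 0.06 0 0.543; top 0.06 0.1 0.543; top 0.06 0.2 0.515; top 0.06 0.3 0.543; top 0.06 0.4 0; top 0.1 0 0.636; top 0.1 0.1 0.549; top 0.1 0.2 0.55; top 0.1 0.3 0; top 0.1 0.4 0; top 0.15 0 0.636; top 0.15 0.1 0.549; top 0.15 0.2 0.55; top 0.15 0.3 0; top 0.15 0.4 0; 
side stand (array([472.4, 216.9, 135.6]), 4292, np.float64(1.76)) 
 phot (array([ 467.9,  -29.7, -175.8]), 2200, np.float64(7.38)) 
 cell (array([439.9, 101. ,  93.8]), 243, np.float64(0.86)) 
 block (array([441. , 101.7,  95.1]), 612, np.float64(2.56))
side 0.02 0 0.526; side 0.02 0.1 0.543; side 0.02 0.2 0.515; side 0.02 0.3 0.543; side 0.02 0.4 0; side 0.06 0 0.544; side 0.06 0.1 0.543; side 0.06 0.2 0.515; side 0.06 0.3 0.543; side 0.06 0.4 0; side 0.1 0 0.637; side 0.1 0.1 0.55; side 0.1 0.2 0.55; side 0.1 0.3 0; side 0.1 0.4 0; side 0.15 0 0.637; side 0.15 0.1 0.55; side 0.15 0.2 0.55; side 0.15 0.3 0; side 0.15 0.4 0;
```

```bash
sed -i 's/Q=P\[d>0\]\*1000/Q=P[(d>0)\&(P[...,0]<.525)]*1000/' h.py; python3 - <<'E'
from h import *
for n in("top","side"):
    d=np.load(f"pics/{n}0.npy"); P=cloud(n,d)
    print(n,"stand",fit(P,d,"stand",(465,210,132),12,75),"\n phot",fit(P,d,"phot",(447,-31,-166),12,115),"\n block",fit(P,d,"block",(440,101,94),-40+52,28))
    q=P[d>0]; q=q[(q[:,0]>.52)&(q[:,0]<.75)]
    print("max z per y (cols x .52,.53..)")
    for y in np.arange(.14,.40,.02):
        print(y.round(2),[int(1000*max([0,*q[(abs(q[:,1]-y)<.01)&(abs(q[:,0]-x)<.005)][:,2]])) for x in np.arange(.525,.68,.01)])
E
```

```text
top stand (array([465.1, 208.2, 131.1]), 534, np.float64(1.31)) 
 phot (array([ 450.5,  -32.9, -170.6]), 1787, np.float64(1.85)) 
 block (array([440. , 100.5,  93.3]), 551, np.float64(2.98))
max z per y (cols x .52,.53..)
0.14 [7, 7, 74, 367, 367, 368, 367, 367, 367, 368, 367, 367, 367, 366, 367, 366]
0.16 [84, 10, 74, 364, 362, 364, 363, 363, 362, 363, 363, 363, 363, 363, 363, 364]
0.18 [13, 12, 73, 355, 355, 356, 355, 355, 356, 355, 355, 356, 355, 355, 356, 355]
0.2 [6, 6, 75, 340, 340, 342, 342, 340, 340, 342, 342, 341, 341, 341, 341, 341]
0.22 [7, 7, 282, 315, 316, 316, 314, 316, 317, 315, 316, 316, 315, 317, 317, 316]
0.24 [8, 7, 76, 74, 75, 74, 74, 0, 0, 0, 0, 0, 0, 0, 0, 0]
0.26 [7, 8, 77, 74, 74, 75, 75, 74, 73, 72, 0, 0, 0, 0, 0, 0]
0.28 [7, 7, 74, 74, 73, 74, 73, 73, 73, 74, 74, 0, 0, 0, 0, 0]
0.3 [8, 6, 66, 7, 4, 0, 0, 0, 0, 0, 0, 0, 0, 0, 2, 0]
0.32 [3, 3, 3, 3, 2, 3, 3, 2, 3, 3, 5, 2, 4, 3, 4, 2]
0.34 [0, 0, 0, 0, 0, 0, 0, 0, 0, 0, 0, 0, 0, 0, 0, 0]
0.36 [0, 0, 0, 0, 0, 0, 0, 0, 0, 0, 0, 0, 0, 0, 0, 0]
0.38 [0, 0, 0, 0, 0, 0, 0, 0, 0, 0, 0, 0, 0, 0, 0, 0]
side stand (arr
[... 403 characters left out ...]
, 353, 353, 354, 353, 354, 354, 354, 353, 354, 354]
0.2 [8, 3, 171, 341, 341, 340, 341, 341, 340, 340, 340, 340, 341, 340, 340, 339]
0.22 [3, 3, 71, 319, 320, 318, 319, 319, 320, 319, 318, 319, 319, 319, 319, 319]
0.24 [3, 3, 70, 70, 70, 70, 70, 70, 70, 71, 70, 52, 69, 70, 70, 70]
0.26 [3, 3, 70, 71, 70, 70, 70, 70, 70, 70, 70, 52, 70, 70, 70, 71]
0.28 [3, 4, 70, 70, 70, 70, 70, 70, 70, 70, 70, 52, 70, 71, 70, 70]
0.3 [3, 3, 69, 69, 69, 70, 70, 70, 69, 70, 69, 51, 69, 70, 69, 70]
0.32 [3, 0, 0, 2, 3, 2, 0, 3, 1, 0, 0, 1, 0, 0, 0, 1]
0.34 [0, 0, 0, 0, 0, 0, 0, 0, 0, 0, 0, 0, 0, 0, 0, 0]
0.36 [0, 0, 0, 0, 0, 0, 0, 0, 0, 0, 0, 0, 0, 0, 0, 0]
0.38 [0, 0, 0, 0, 0, 0, 0, 0, 0, 0, 0, 0, 0, 0, 0, 0]
```

```bash
cat >> h.py <<'E'
def go(x,y,z,yaw):
    """shift (mm, tool axes) and roll for grasp point x,y,z (mm) and tool yaw (deg)"""
    from scipy.spatial.transform import Rotation as Ro
    s=telemetry.observe(); R=Ro.from_euler("xyz",s["tool_rot"]).as_matrix()
    D=np.diag([1,-1,-1.]); yw=np.arctan2(R[1,0],R[0,0]); c,n=np.cos(yw),np.sin(yw)
    T=np.array([[c,n,0],[n,-c,0],[0,0,-1]])
    d=T.T@(np.array([x,y,z+159])-s["tool_pos"]*1000)
    r=-(yaw-np.degrees(yw)+180)%360; r=-(((yaw-np.degrees(yw))+180)%360-180)
    print("t",round(s["time"],2),"yaw",np.degrees(yw).round(2),"tilt",np.degrees(s["tool_rot"][:2]).round(2),"grasp",(s["tool_pos"]*1000-[0,0,159]).round(1),"F",s["contact_force"].round(1),"open",round(s["opening"]*1000,1),"grip",round(s["grip_force"],1))
    print("shift",d.round(1),"roll",np.radians(r).round(3))
E
python3 - <<'E'
from h import *
for n in("top","side"):
    im=cv2.imread(f"pics/{n}0.png").astype(int); d=np.load(f"pics/{n}0.npy"); P=cloud(n,d)
    m=(im[...,2]>200)&(im[...,1]<130)&(im[...,0]<80)&(d>0); q=P[m]
    i=np.arange(0,len(q),max(1,len(q)//14)); print(n,q[i].round(2).tolist())
go(441.7,-31.4,110,193.5)
E
```

```text
top [[0.86, -0.25, 0.02], [0.55, -0.13, 0.45], [0.78, -0.29, 0.01], [0.74, -0.3, 0.01], [0.5, -0.12, 0.39], [0.49, -0.12, 0.36], [0.46, -0.11, 0.3], [0.45, -0.12, 0.27], [0.41, -0.12, 0.2], [0.34, -0.14, 0.15], [0.28, -0.16, 0.13], [0.22, -0.17, 0.13], [0.16, -0.2, 0.13], [0.11, -0.21, 0.15], [0.07, -0.22, 0.16]]
side [[0.54, -0.12, 0.44], [0.52, -0.12, 0.41], [0.5, -0.12, 0.38], [0.49, -0.12, 0.36], [0.92, -0.1, 0.33], [0.46, -0.11, 0.3], [0.44, -0.11, 0.25], [0.43, -0.11, 0.22], [0.06, -0.22, 0.16], [0.09, -0.21, 0.15], [0.14, -0.2, 0.14], [0.19, -0.18, 0.13], [0.23, -0.17, 0.12], [0.27, -0.16, 0.12], [0.53, -0.05, 0.06]]
t 0.1 yaw 154.74 tilt [-1.7993e+02 -1.0000e-02] grasp [223.9 474.7 245.1] F [ 1.   0.4 -0.6] open 92.1 grip 0.0
shift [-412.9 -364.8  135.1] roll -0.676
```

```bash
python3 - <<'E'
from h import *
go(459,30,150,193.5)
E
```

```text
t 0.1 yaw 154.74 tilt [-1.7993e+02 -1.0000e-02] grasp [223.9 474.7 245.1] F [ 1.   0.4 -0.6] open 92.1 grip 0.0
shift [-402.4 -301.9   95.1] roll -0.676
```

```bash
python3 -m crank '[[1,-33,-25,8,-0.06],[1,-66,-50,16,-0.12],[1,-99,-75,24,-0.18],[1,-132,-99,32,-0.24],[1,-165,-124,39,-0.3],[1,-198,-149,47,-0.36],[1,-231,-173,55,-0.42],[1,-264,-198,63,-0.48],[1,-297,-223,70,-0.54],[1,-330,-247,78,-0.6],[1,-363,-272,86,-0.64],[1,-402,-302,95,-0.676]]' 40 && python3 - <<'E'
from h import *
go(459,-4.5,70,193.5)
E
```

```text
time: 1.1
tool_pos: [0.4539, 0.0384, 0.3113]
tool_rot: [3.141, -0.0, -2.904]
contact_force: [0.8, 1.1, 0.3]
opening: 0.0919
grip_force: 0.0
t 1.1 yaw -166.41 tilt [ 1.7999e+02 -1.0000e-02] grasp [453.9  38.4 152.3] F [0.8 1.1 0.3] open 91.9 grip 0.0
shift [  5.1 -42.9  82.3] roll 0.001
```

```bash
python3 -m crank '[[1,4,-17,40,0],[1,8,-33,80,0],[1,8,-33,80,0],[1,8,-33,80,0],[1,8,-33,80,0]]' && python3 - <<'E'
from h import *
im,d,P=shot("side","side1")
cv2.imwrite("pics/c3.png",cv2.resize(im[150:310,210:390,::-1],None,fx=3.6,fy=3.6,interpolation=cv2.INTER_CUBIC))
go(444.6,-30.7,23,193.5)
E
```

```text
time: 1.52
tool_pos: [0.4537, 0.0069, 0.2326]
tool_rot: [3.141, 0.0, -2.907]
contact_force: [0.1, 1.0, 0.4]
opening: 0.0917
grip_force: 0.0
t 1.57 yaw -166.48 tilt [-1.7996e+02  1.3000e-01] grasp [453.9   7.1  74.3] F [ 0.6 -0.4  0.9] open 91.7 grip 0.0
shift [ 17.9 -34.6  51.3] roll 0.0
```

View pics/c3.png

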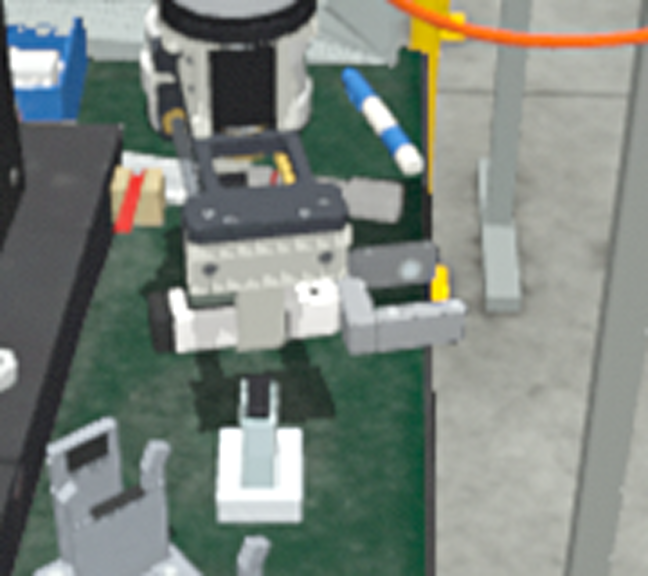

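```bash
python3 -m crank '[[1,8,-16,15,0],[1,12,-22,22,0],[1,18,-35,42,0],[1,18,-35,51,0],[1,18,-35,51,0],[1,18,-35,51,0]]' && python3 - <<'E'
from h import *
go(444.6,-30.7,23,193.5)
E
```

```text
time: 2.07
tool_pos: [0.4442, -0.0311, 0.1813]
tool_rot: [3.141, 0.0, -2.906]
contact_force: [-0.4, -0.5, 0.3]
opening: 0.0919
grip_force: 0.0
t 2.07 yaw -166.52 tilt [1.7999e+02 1.0000e-02] grasp [444.2 -31.1  22.3] F [-0.4 -0.5  0.3] open 91.9 grip 0.0
shift [-0.5  0.3 -0.7] roll -0.0
```

Now I'll close the fingers.

```bash
python3 -m crank '[[-1,0,0,0,0],[-1,0,0,0,0],[-1,0,0,0,0],[-1,0,0,0,0],[-1,0,0,0,0],[-1,0,0,0,0],[-1,0,0,0,0],[-1,0,0,0,0],[-1,0,0,0,0],[-1,0,0,0,0]]' 45 && python3 -m crank '[[-1,0,0,-6,0],[-1,0,0,-12,0],[-1,0,15,-14,0],[-1,0,30,-16,0],[-1,0,55,-30,0],[-1,0,60,-70,0],[-1,0,60,-100,0],[-1,0,60,-110,0],[-1,0,60,-110,0],[-1,0,60,-110,0]]' && python3 - <<'E'
from h import *
im,d,P=shot("side","side2")
cv2.imwrite("pics/c4.png",cv2.resize(im[120:320,210:390,::-1],None,fx=3,fy=3,interpolation=cv2.INTER_CUBIC))
go(440,30,130,193.5)
for z in(100,105,110): print(fit(P,d,"phot",(435,25,-166.5),-2,115,True,z))
E
```

```text
time: 2.9
tool_pos: [0.444, -0.0317, 0.1808]
tool_rot: [3.141, -0.0, -2.907]
contact_force: [-0.5, 4.2, 2.0]
opening: 0.0295
grip_force: 2.6
time: 3.73
tool_pos: [0.4297, 0.0267, 0.2912]
tool_rot: [-3.141, 0.001, -2.906]
contact_force: [-0.4, 0.4, -3.1]
opening: 0.0256
grip_force: 44.9
t 3.78 yaw -166.54 tilt [ 1.7998e+02 -5.0000e-02] grasp [429.5  26.6 131.3] F [-0.7  0.9 -3.9] open 25.6 grip 44.9
shift [-11.    0.9   1.3] roll -0.001
(array([ 440.5,   50.7, -159.5,  120.3]), 2183, np.float64(6.52))
(array([ 441.4,   51. , -159.5,  122. ]), 2322, np.float64(8.62))
(array([ 443.4,   51.5, -159.9,  126.9]), 2666, np.float64(15.26))
```

View pics/c4.png

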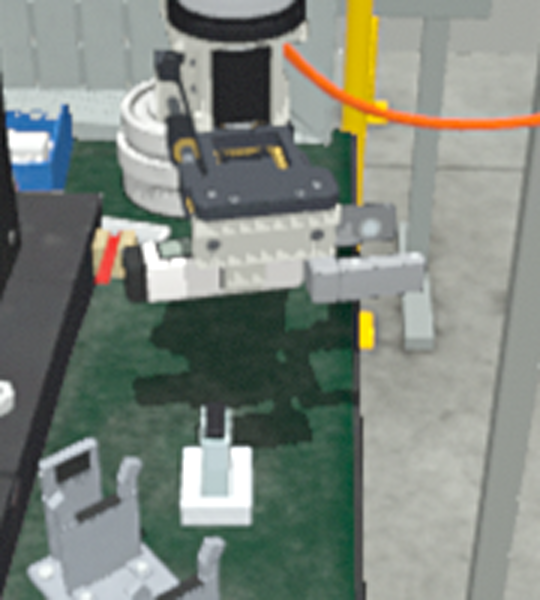

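```bash
sed -i 's/zlo,rad,fz=False,z0=0)/zlo,rad,fz=False,z0=0,zhi=95,ex=None)/; s/<95+z0)\]/<zhi+z0)]/; s/^    def f(v):/    if ex is not None: Q=Q[np.hypot(Q[:,0]-ex[0],Q[:,1]-ex[1])>ex[2]]\n    def f(v):/' h.py; python3 - <<'E'
from h import *
d=np.load("pics/side2.npy"); P=cloud("side",d)
for z in (106,110): print(fit(P,d,"phot",(432,26,-166.5),-6,115,True,z,36,(429.5,26.6,38)))
a=np.radians(-166.5)
im,d,P=shot("top","top2")
for z in (106,110): print(fit(P,d,"phot",(432,26,-166.5),-6,115,True,z,36,(429.5,26.6,38)))
E
```

```text
(array([ 433.8,   28.1, -165.8,  106.8]), 1191, np.float64(0.66))
(array([ 433.8,   28.1, -165.8,  106.8]), 1191, np.float64(0.66))
(array([ 432. ,   26. , -166.5,  106. ]), 0, np.float64(nan))
(array([ 432. ,   26. , -166.5,  110. ]), 0, np.float64(nan))
  return _methods._mean(a, axis=axis, dtype=dtype,
  ret = ret.dtype.type(ret / rcount)
```

```bash
python3 - <<'E'
from h import *
go(435,225,131,131)
go(463.1,214.1,121,131)
E
```

```text
t 3.83 yaw -166.54 tilt [ 1.7995e+02 -1.2000e-01] grasp [429.4  26.5 130.8] F [-0.4 -0.3 -4. ] open 26.1 grip 44.9
shift [-51.6 191.7  -0.2] roll 1.09
t 3.83 yaw -166.54 tilt [ 1.7995e+02 -1.2000e-01] grasp [429.4  26.5 130.8] F [-0.4 -0.3 -4. ] open 26.1 grip 44.9
shift [-76.4 174.6   9.8] roll 1.09
```

```bash
python3 -m crank '[[-1,-5,19,0,0.1],[-1,-10,38,0,0.2],[-1,-15,57,0,0.3],[-1,-20,76,0,0.4],[-1,-26,95,0,0.5],[-1,-31,114,0,0.6],[-1,-36,133,0,0.7],[-1,-41,152,0,0.8],[-1,-46,171,0,0.9],[-1,-52,192,0,1.0],[-1,-52,192,0,1.09],[-1,-52,192,0,1.09]]' && python3 - <<'E'
from h import *
go(463.1,214.1,121,131)
E
```

```text
time: 4.83
tool_pos: [0.4354, 0.2261, 0.2891]
tool_rot: [-3.138, -0.001, 2.285]
contact_force: [0.4, -0.1, -3.1]
opening: 0.0253
grip_force: 44.9
t 4.83 yaw 130.94 tilt [-1.7982e+02 -8.0000e-02] grasp [435.4 226.1 130.1] F [ 0.4 -0.1 -3.1] open 25.3 grip 44.9
shift [-27.2  13.    9.1] roll -0.001
```

```bash
python3 -m crank '[[-1,-9,4,0,0],[-1,-18,8,0,0],[-1,-27,13,4,0],[-1,-27,13,8,0],[-1,-27,13,9,0],[-1,-27,13,9,0],[-1,-27,13,9,0]]' && python3 - <<'E'
from h import *
im,d,P=shot("side","side3")
cv2.imwrite("pics/c5.png",cv2.resize(im[190:370,190:340,::-1],None,fx=3.3,fy=3.3,interpolation=cv2.INTER_CUBIC))
go(463.1,214.1,121,131)
print(fit(P,d,"phot",(466,210.7,131),-6,115,True,97,36,(463,214,38)))
print(fit(P,d,"stand",(466,210.7,131),12,75,False,0,83))
E
```

```text
time: 5.42
tool_pos: [0.4631, 0.2134, 0.2816]
tool_rot: [-3.141, -0.001, 2.287]
contact_force: [0.0, 0.9, -3.1]
opening: 0.0256
grip_force: 44.9
t 5.47 yaw 131.03 tilt [-1.7998e+02 -2.0000e-02] grasp [463.1 213.6 122.8] F [ 0.3  0.1 -2.5] open 25.8 grip 44.9
shift [0.4 0.3 1.8] roll 0.001
(array([465.8, 212.3, 131.6,  97. ]), 1864, np.float64(0.41))
(array([463.6, 208.4, 131.6]), 1021, np.float64(0.53))
```

View pics/c5.png

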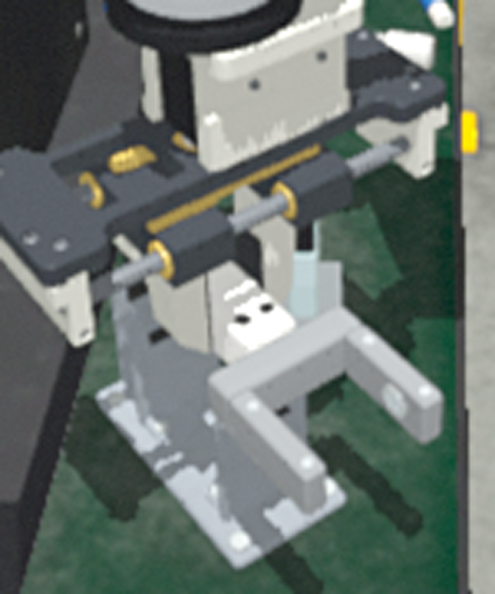

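The fork is above the stand with the handle lined up over the notches. I'll check the cross position directly from the saddle, notch and base edges in the first pictures.

```bash
python3 - <<'E'
from h import *
a=np.radians(131.4); ux=np.array([np.cos(a),np.sin(a)]); uy=np.array([-np.sin(a),np.cos(a)])
o=np.array([466.1,210.7])
for n,f in(("side","side0"),("top","top0"),("side","side3")):
    d=np.load(f"pics/{f}.npy"); P=cloud(n,d)*1000; X=(P[...,:2]-o)@ux; Y=(P[...,:2]-o)@uy; Z=P[...,2]
    print(f)
    for nm,x0,x1,z0,z1 in(("front",22,34,15,55),("front prong",22,34,64,80),("rear",-54,-40,15,55),("rear prong",-54,-40,64,80),("stop",-84,-68,62,78),("base",-60,45,4,11)):
        m=(d>0)&(X>x0)&(X<x1)&(Z>z0)&(Z<z1)&(abs(Y)<45); L=[]
        for r in range(420):
            y=np.sort(Y[r][m[r]])
            if len(y)>4: L.append((y[0],y[-1],*( (y[np.argmax(np.diff(y))],y[np.argmax(np.diff(y))+1]) )))
        if L: print(nm,len(L),np.percentile(Y[m],[1,99]).round(1),np.median(L,0).round(1), "gap", max(np.diff(np.sort(Y[m])).max().round(1),0),"z99",np.percentile(Z[m],99).round(1))
E
```

```text
side0
front 28 [-23.7  23.6] [-23.5  22.7   1.3   4.1] gap 0.7 z99 54.3
front prong 17 [-27.   27.9] [15.3 21.4 16.7 18.7] gap 30.3 z99 79.7
rear 26 [-23.8  23.5] [-23.2  22.1  -3.2  -0.3] gap 0.6 z99 54.5
rear prong 15 [-27.5  27.9] [15.1 22.6 17.1 19.5] gap 29.3 z99 79.8
stop 19 [-44.5  16.4] [-16.7   4.  -15.1 -12.7] gap 13.7 z99 77.9
base 52 [-31.4  30.7] [-31.   21.3 -14.4  -2.5] gap 12.3 z99 10.7
top0
front 2 [24.6 26.2] [24.6 25.8 25.1 25.4] gap 0.3 z99 53.5
front prong 4 [-26.6  29.4] [-16.9 -13.5 -14.5 -13.5] gap 12.7 z99 79.7
rear 3 [-18.2  26. ] [21.  25.6 21.  24.9] gap 13.0 z99 53.4
rear prong 2 [-25.7  28.8] [-16.2 -13.4 -15.4 -14.3] gap 8.1 z99 79.9
stop 7 [-44.8  18.8] [-44.3 -33.6 -39.8 -37.7] gap 16.8 z99 77.9
base 63 [-43.9  43.7] [-40.8  42.1  -3.5  10.3] gap 0.5 z99 10.9
side3
front 22 [-24.1  23.7] [-23.8  -2.8 -11.4  -8.4] gap 6.9 z99 54.5
front prong 1 [-27.3 -20.5] [-24.  -20.5 -22.8 -21.1] gap 0.7 z99 79.1
rear 20 [-23.9  21.6] [-23.6  11.5  -6.7  -3.8] gap 1.9 z99 53.6
rear prong 6 [-26.9 -15.1] [-25.8 -15.8 -20.1 -17.7] gap 1.2 z99 79.4
stop 5 [-16.9   0.8] [-15.9   0.1  -6.   -3.1] gap 1.1 z99 73.1
base 49 [-31.7  21.6] [-31.    1.9 -18.6 -11.8] gap 9.6 z99 10.7
```

```bash
python3 -m crank '[[-1,0,-0.5,7,0],[-1,0,-0.5,14,0],[-1,0,-0.5,20,0],[-1,0,-0.5,26,0],[-1,0,-0.5,30,0],[-1,0,-0.5,33,0],[-1,0,-0.5,33,0],[-1,0,-0.5,33,0]]' && python3 -c "
from h import *
go(463.1,213.6,83,131)"
```

```text
time: 6.13
tool_pos: [0.463, 0.2133, 0.2487]
tool_rot: [-3.141, -0.0, 2.287]
contact_force: [-0.0, -0.1, -3.5]
opening: 0.0257
grip_force: 44.9
t 6.13 yaw 131.03 tilt [-1.7999e+02 -1.0000e-02] grasp [463.  213.3  89.7] F [-0.  -0.1 -3.5] open 25.7 grip 44.9
shift [0.2 0.3 6.7] roll 0.0
```

```bash
python3 -m crank '[[-1,0,0,1.5,0],[-1,0,0,3,0],[-1,0,0,3,0],[-1,0,0,3,0]]'; python3 -m crank '[[-1,0,0,1,0],[-1,0,0,2,0],[-1,0,0,2,0],[-1,0,0,2,0]]'
```

```text
time: 6.47
tool_pos: [0.463, 0.2133, 0.2459]
tool_rot: [3.141, 0.0, 2.287]
contact_force: [0.7, -0.5, -2.8]
opening: 0.0259
grip_force: 44.9
time: 6.8
tool_pos: [0.463, 0.2133, 0.2438]
tool_rot: [3.142, -0.0, 2.287]
contact_force: [0.3, 0.8, -2.3]
opening: 0.0256
grip_force: 44.9
```

```bash
python3 -m crank '[[-1,0,0,0.7,0],[-1,0,0,1.4,0],[-1,0,0,1.4,0],[-1,0,0,1.4,0]]'; python3 -m crank '[[-1,0,0,0.7,0],[-1,0,0,1.2,0],[-1,0,0,1.2,0],[-1,0,0,1.2,0]]'
```

```text
time: 7.13
tool_pos: [0.463, 0.2133, 0.2429]
tool_rot: [3.141, 0.0, 2.287]
contact_force: [-1.4, -0.0, 3.9]
opening: 0.0254
grip_force: 44.9
time: 7.47
tool_pos: [0.4629, 0.2133, 0.2429]
tool_rot: [3.141, 0.001, 2.287]
contact_force: [-4.6, -1.8, 15.5]
opening: 0.0254
grip_force: 44.9
```

```bash
python3 -m crank '[[-1,0,0,-0.8,0],[-1,0,0,-1.2,0],[-0.2,0,0,-1.2,0],[0.2,0,0,-1.2,0],[0.6,0,0,-1.2,0],[1,0,0,-1.2,0],[1,0,0,-1.2,0],[1,0,0,-1.2,0],[1,0,0,-1.2,0],[1,0,0,-1.2,0]]' 5; python3 -m crank '[[1,0,0,-20,0],[1,0,0,-50,0],[1,0,0,-85,0],[1,0,0,-110,0],[1,0,0,-110,0],[1,0,0,-110,0]]'; python3 -c "
from h import *
go(440,100.5,180,94)"
```

```text
time: 8.3
tool_pos: [0.463, 0.2133, 0.2424]
tool_rot: [3.142, -0.0, 2.287]
contact_force: [0.1, -0.2, -0.0]
opening: 0.0744
grip_force: 0.0
time: 8.8
tool_pos: [0.4631, 0.2133, 0.3538]
tool_rot: [3.138, 0.001, 2.287]
contact_force: [-0.1, -0.1, -0.7]
opening: 0.0918
grip_force: 0.0
t 8.8 yaw 131.02 tilt [1.7982e+02 8.0000e-02] grasp [463.1 213.3 194.8] F [-0.1 -0.1 -0.7] open 91.8 grip 0.0
shift [-69.9 -91.5  14.8] roll 0.646
```

```bash
python3 -c "
from h import *
go(410,180,180,131);go(410,100.5,180,94)"
```

```text
t 8.8 yaw 131.02 tilt [1.7982e+02 8.0000e-02] grasp [463.1 213.3 194.8] F [-0.1 -0.1 -0.7] open 91.8 grip 0.0
shift [  9.7 -61.9  14.8] roll 0.0
t 8.8 yaw 131.02 tilt [1.7982e+02 8.0000e-02] grasp [463.1 213.3 194.8] F [-0.1 -0.1 -0.7] open 91.8 grip 0.0
shift [ -50.3 -114.1   14.8] roll 0.646
```

```bash
python3 -m crank '[[1,5,-30,0,0],[1,10,-62,0,0],[1,-5,-75,5,0.1],[1,-20,-88,10,0.2],[1,-35,-101,15,0.3],[1,-50,-114,15,0.4],[1,-50,-114,15,0.5],[1,-50,-114,15,0.6],[1,-50,-114,15,0.646],[1,-50,-114,15,0.646],[1,-50,-114,15,0.646]]'; python3 - <<'E'
from h import *
im,d,P=shot("side","side4")
cv2.imwrite("pics/c6.png",cv2.resize(im[190:370,190:340,::-1],None,fx=3.3,fy=3.3,interpolation=cv2.INTER_CUBIC))
print(fit(P,d,"phot",(465.8,212.3,131),-6,115,True,60,36))
print(fit(P,d,"cell",(440,101,94),24,35))
go(440,100.4,110,94)
E
```

```text
time: 9.72
tool_pos: [0.4095, 0.1007, 0.3364]
tool_rot: [-3.139, -0.0, 1.642]
contact_force: [0.2, -0.3, 0.3]
opening: 0.0917
grip_force: 0.0
(array([466.2, 211.7, 131.3,  58.6]), 3290, np.float64(0.61))
(array([440.1, 100.9,  97.9]), 241, np.float64(0.79))
t 9.77 yaw 94.11 tilt [-1.799e+02 -1.000e-02] grasp [409.6 100.7 177.6] F [-0.2 -0.1 -0.6] open 91.6 grip 0.0
shift [-2.5 30.3 67.6] roll 0.002
```

View pics/c6.png

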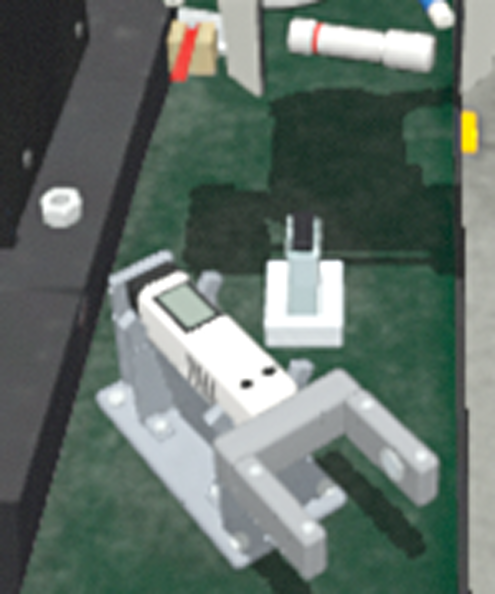

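```bash
python3 -m crank '[[1,-2,15,20,0],[1,-2.5,30.3,40,0],[1,-2.5,30.3,70,0],[1,-2.5,30.3,95,-0.01],[1,-2.5,30.3,115,-0.01],[1,-2.5,30.3,129.5,-0.01],[1,-2.5,30.3,129.5,-0.01],[1,-2.5,30.3,129.5,-0.01]]'; python3 - <<'E'
from h import *
go(440,100.4,48,94.7)
E
```

```text
time: 10.43
tool_pos: [0.44, 0.1004, 0.2074]
tool_rot: [-3.139, -0.0, 1.652]
contact_force: [-1.0, 0.2, 0.6]
opening: 0.0918
grip_force: 0.0
t 10.43 yaw 94.65 tilt [-1.7987e+02 -1.0000e-02] grasp [440.  100.4  48.4] F [-1.   0.2  0.6] open 91.8 grip 0.0
shift [-0.   0.   0.4] roll -0.001
```

```bash
python3 -m crank '[[-1,0,0,0,0],[-1,0,0,0,0],[-1,0,0,0,0],[-1,0,0,0,0],[-1,0,0,0,0],[-1,0,0,0,0],[-1,0,0,0,0],[-1,0,0,0,0],[-1,0,0,0,0],[-1,0,0,0,0],[-1,0,0,0,0],[-1,0,0,0,0]]' 20;  python3 -m crank '[[-1,0,0,0,0],[-1,0,0,0,0],[-1,0,0,0,0],[-1,0,0,0,0]]'; python3 -m crank '[[-1,0,0,-2,0],[-1,0,0,-5,0],[-1,0,0,-12,0],[-1,0,0,-25,0],[-1,0,0,-50,0],[-1,0,0,-80,0],[-1,0,0,-110,0],[-1,0,0,-110,0],[-1,0,0,-110,0]]'
python3 - <<'E'
from h import *
go(404,281,160,42)
im,d,P=shot("side","side5")
cv2.imwrite("pics/c7.png",cv2.resize(im[130:330,200:380,::-1],None,fx=3,fy=3,interpolation=cv2.INTER_CUBIC))
E
```

```text
time: 11.43
tool_pos: [0.4402, 0.1004, 0.2079]
tool_rot: [-3.141, -0.0, 1.651]
contact_force: [-1.3, -0.9, 0.1]
opening: 0.0168
grip_force: 0.4
time: 11.77
tool_pos: [0.4401, 0.1004, 0.2079]
tool_rot: [-3.141, -0.0, 1.651]
contact_force: [-0.9, 0.5, 0.1]
opening: 0.0161
grip_force: 20.0
time: 12.52
tool_pos: [0.4405, 0.1004, 0.3199]
tool_rot: [3.137, 0.0, 1.651]
contact_force: [-0.3, 0.2, -1.1]
opening: 0.016
grip_force: 20.0
t 12.52 yaw 94.59 tilt [179.72   0.  ] grasp [440.5 100.4 160.9] F [-0.3  0.2 -1.1] open 16.0 grip 20.0
shift [182.9 -21.9   0.9] roll 0.918
```

View pics/c7.png

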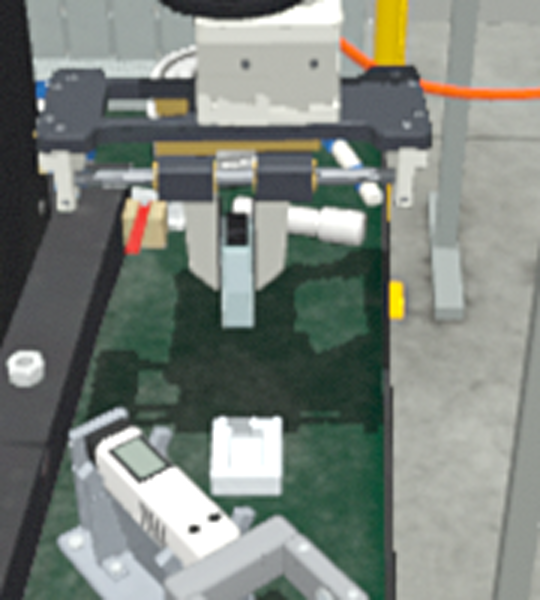

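```bash
python3 - <<'E'
from h import *
d=np.load("pics/side5.npy"); P=cloud("side",d)*1000
m=(d>0)&(abs(P[...,0]-440)<14)&(P[...,1]>85)&(P[...,1]<130)&(P[...,2]>112)&(P[...,2]<185)
q=P[m]
for z in range(114,184,6):
    w=q[(q[:,2]>=z)&(q[:,2]<z+6)]
    if len(w)>3: print(z,len(w),np.percentile(w[:,1],[10,50,90]).round(1),np.percentile(w[:,0],[3,50,97]).round(1))
print(fit(P/1000,d,"cell",(440,100.4,94.6),6,30,True,112,40))
o=np.array([466.2,211.7]);
for a in(131,131.3):
    a=np.radians(a); print("beam",o+90*np.array([np.cos(a),np.sin(a)]))
d=np.load("pics/side4.npy"); P=cloud("side",d)*1000
a=np.radians(131.3); ux=np.array([np.cos(a),np.sin(a)]); uy=np.array([-np.sin(a),np.cos(a)])
X=(P[...,:2]-o)@ux; Y=(P[...,:2]-o)@uy; Z=P[...,2]; m=(d>0)&(Z>78)&(Z<92)
for nm,x0,x1,y0,y1 in(("tine+",65,115,15,45),("tine-",65,115,-45,-15),("bar",36,64,-22,22)):
    k=m&(X>x0)&(X<x1)&(Y>y0)&(Y<y1); print(nm,k.sum(),np.percentile(X[k],[2,98]).round(1),np.percentile(Y[k],[2,50,98]).round(1),np.percentile(Z[k],[50,98]).round(1))
E
```

```text
120 29 [115.7 116.5 118.5] [434.8 442.6 449.3]
126 29 [115.8 116.9 118.2] [434.6 441.1 449. ]
132 30 [116.  117.4 118.6] [434.4 441.6 448.8]
138 43 [111.3 116.6 118.2] [430.3 442.3 453.4]
144 54 [110.5 115.7 117.7] [426.8 439.  453.7]
150 58 [110.6 115.8 117.9] [426.6 439.  453.4]
156 53 [110.5 114.7 117.4] [426.6 440.3 453.3]
162 68 [110.5 115.1 117.7] [426.5 439.5 453.1]
168 83 [ 93.  111.9 115.4] [427.2 440.2 452.5]
174 89 [ 94.1 107.4 113.2] [427.4 442.  452.1]
180 24 [103.  110.6 113.1] [426.4 432.6 452.6]
(array([444.7, 108.3, 171.7, 112.3]), 234, np.float64(1.18))
beam [407.15468739 279.62386222]
beam [406.79984988 279.31377202]
tine+ 256 [ 65.9 108.5] [23.5 27.1 34.2] [83.9 85.7]
tine- 282 [ 65.8 109.1] [-35.3 -31.  -24.7] [84. 86.]
bar 409 [36.7 58.4] [-20.9  -0.6  20.7] [84.2 87.1]
```

```bash
python3 - <<'E'
from h import *
go(406,279.6,160,41.03)
E
```

```text
t 12.57 yaw 94.59 tilt [179.91  -0.  ] grasp [440.  100.4 159.5] F [-0.1 -0.3 -0.8] open 15.8 grip 20.0
shift [181.4 -19.6  -0.5] roll 0.935
```

```bash
python3 -m crank '[[-1,3,-12,0,0],[-1,10,-20,0,0],[-1,25,-20,0,0.09],[-1,45,-20,0,0.18],[-1,65,-20,0,0.28],[-1,85,-20,0,0.38],[-1,105,-20,0,0.48],[-1,125,-20,0,0.58],[-1,145,-20,0,0.68],[-1,165,-20,0,0.78],[-1,176,-20,0,0.86],[-1,181.4,-19.6,0,0.935]]'; python3 -m crank '[[-1,0,0,0,0],[-1,0,0,0,0]]'; python3 - <<'E'
from h import *
go(406,279.6,89.9,41.03)
im,d,P=shot("side","side6"); im2,d2,P2=shot("top","top6")
a=cv2.resize(im[150:350,220:380,::-1],(480,600),interpolation=cv2.INTER_CUBIC)
cv2.imwrite("pics/c8.png",a)
E
```

```text
time: 13.57
tool_pos: [0.4051, 0.2812, 0.3167]
tool_rot: [-3.14, 0.002, 0.713]
contact_force: [-0.3, 0.7, -1.0]
opening: 0.016
grip_force: 20.0
time: 13.73
tool_pos: [0.4056, 0.2798, 0.317]
tool_rot: [-3.141, 0.002, 0.719]
contact_force: [-0.3, -0.5, -0.7]
opening: 0.0156
grip_force: 20.0
t 13.73 yaw 41.2 tilt [-1.7997e+02  1.2000e-01] grasp [405.6 279.8 158. ] F [-0.3 -0.5 -0.7] open 15.6 grip 20.0
shift [ 0.2  0.4 68.1] roll 0.003
```

View pics/c8.png

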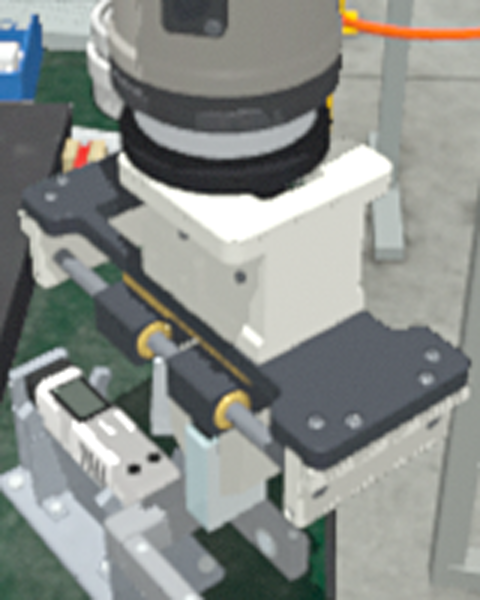

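```bash
python3 -m crank '[[-1,0.2,0.4,12,0],[-1,0.2,0.4,24,0],[-1,0.2,0.4,36,0],[-1,0.2,0.4,48,0],[-1,0.2,0.4,57,0],[-1,0.2,0.4,63,0],[-1,0.2,0.4,68,0.003],[-1,0.2,0.4,68,0.003],[-1,0.2,0.4,68,0.003],[-1,0.2,0.4,68,0.003]]'; python3 - <<'E'
from h import *
go(406,279.6,89.9,41.03)
im,d,P=shot("side","side7"); im2,d2,_=shot("top","top7")
a=cv2.resize(im[230:370,210:370,::-1],None,fx=4,fy=4,interpolation=cv2.INTER_CUBIC)
cv2.imwrite("pics/c9.png",a)
print(fit(P,d,"phot",(466.2,211.7,131.3),-6,75,True,60,36,(406,279.6,34)))
P=P*1000;o=np.array([466.2,211.7]);a=np.radians(131.3); ux=np.array([np.cos(a),np.sin(a)]); uy=np.array([-np.sin(a),np.cos(a)])
X=(P[...,:2]-o)@ux; Y=(P[...,:2]-o)@uy; Z=P[...,2]
m=(d>0)&(X>78)&(X<102)&(abs(Y)<23)&(Z>88)&(Z<98)
for r in np.unique(np.nonzero(m)[0]): 
    k=m[r]; print(r,k.sum(),X[r][k].round(0).tolist(),Y[r][k].round(0).tolist())
E
```

```text
time: 14.67
tool_pos: [0.4068, 0.2795, 0.2504]
tool_rot: [3.141, -0.001, 0.713]
contact_force: [0.4, 0.4, -0.8]
opening: 0.0156
grip_force: 20.0
t 14.67 yaw 40.85 tilt [ 1.7999e+02 -6.0000e-02] grasp [406.8 279.5  91.4] F [ 0.4  0.4 -0.8] open 15.6 grip 20.0
shift [-0.5 -0.6  1.5] roll -0.003
(array([467.7, 211.2, 132.1,  58.5]), 1185, np.float64(0.84))
330 1 [84.0] [-17.0]
331 2 [84.0, 86.0] [-18.0, -18.0]
332 3 [83.0, 87.0, 88.0] [-17.0, -18.0, -18.0]
333 3 [83.0, 85.0, 88.0] [-17.0, -17.0, -17.0]
334 4 [84.0, 86.0, 88.0, 91.0] [-18.0, -17.0, -17.0, -18.0]
335 4 [86.0, 88.0, 91.0, 93.0] [-18.0, -17.0, -18.0, -18.0]
336 7 [88.0, 92.0, 92.0, 95.0, 97.0, 97.0, 97.0] [-18.0, -19.0, -17.0, -17.0, -17.0, -16.0, -11.0]
337 9 [90.0, 93.0, 95.0, 97.0, 97.0, 98.0, 98.0, 99.0, 102.0] [-18.0, -18.0, -18.0, -17.0, -16.0, -15.0, -13.0, -12.0, -13.0]
338 8 [93.0, 95.0, 97.0, 99.0, 98.0, 98.0, 97.0, 102.0] [-18.0, -17.0, -17.0, -17.0, -15.0, -14.0, -11.0, -13.0]
339 7 [95.0, 96.0, 98.0, 98.0, 97.0, 99.0, 101.0] [-18.0, -17.0, -16.0, -15.0, -13.0, -12.0, -12.0]
340 3 [98.0, 98.0, 102.0] [-16.0, -13.0, -13.0]
341 1 [102.0] [-13.0]
```

View pics/c9.png

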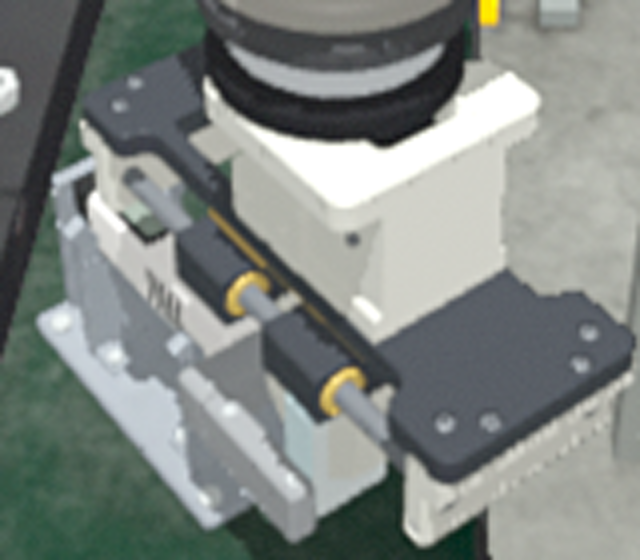

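The cell hangs in the gap between the tines. It's about 1 mm off centre and 1.5 mm high, so I'll make a final trim and hold.

```bash
python3 -m crank '[[-1,-0.4,-0.2,0.8,0],[-1,-0.8,-0.3,1.5,-0.002],[-1,-0.8,-0.3,1.5,-0.002],[-1,-0.8,-0.3,1.5,-0.002],[-1,-0.8,-0.3,1.5,-0.002],[-1,-0.8,-0.3,1.5,-0.002],[-1,-0.8,-0.3,1.5,-0.002],[-1,-0.8,-0.3,1.5,-0.002],[-1,-0.8,-0.3,1.5,-0.002],[-1,-0.8,-0.3,1.5,-0.002]]'; python3 - <<'E'
from h import *
go(406,279.6,89.9,41.03); print(telemetry.observe()["qvel"].round(3))
E
```

```text
time: 15.6
tool_pos: [0.4058, 0.2791, 0.2484]
tool_rot: [-3.142, -0.0, 0.715]
contact_force: [0.1, 0.5, 0.4]
opening: 0.0162
grip_force: 20.0
t 15.6 yaw 40.96 tilt [-180.   -0.] grasp [405.8 279.1  89.4] F [0.1 0.5 0.4] open 16.2 grip 20.0
shift [ 0.5 -0.2 -0.5] roll -0.001
[-0.001  0.001  0.001  0.     0.001  0.   ]
```

```bash
python3 - <<'E'
from h import *
F=[]
for i in range(8): vision.read_camera("side"); F.append(telemetry.observe()["contact_force"])
print(np.mean(F,0).round(2))
E
```

```text
[-0.09  0.11 -0.64]
```

The mean force is about −0.64 N, close to the cell's own weight, so the cell is hanging free and touching nothing. I'll hand the job in.

```bash
python3 -c "
from cell import ticket; print(ticket.hand_in())"
```

```text
the job is handed in; nothing more can be done
None
```

The job is handed in, with no verdict returned: the photometer is seated in its stand with its tail about 7 mm from the stop and released, and the check cell is held by its frosted faces, upright and steady in the fork's gap, within about 1 mm of the beam by my measurements, with no sign of contact.

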